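Gauge the alabaster blanks and pass the good one

TASK

Of the three rough-turned alabaster blanks, find the one that passes the wide upper go jaws of the slot gauge but stops at the narrow no-go jaws below. Lower it by its spigot, body down, into the middle of the gauge until it stops on the no-go step, then lift it out and stand it upright in the wooden tray on the same board, without dropping it. Leave the other two blanks standing where they are.

Things in the scene. Friction and masses are not known exactly. Their poses are not given: they have to be found in the camera images.
- sizing_board: Fixed plywood board 120 (x) x 330 (y) x 12 mm; origin: centre of its underside, z up. Slot gauge centred at y = +85, 80 long along x, open top and ends: dark no-go jaws gap 32, z 12 to 37 (top = step); aluminium go jaws gap 50, z 37 to 62; lips flare to 70 at z 72; 90 wide outside. Wooden tray centred at y = -85: inside 105 (x) x 130 (y), floor z 12, walls 5 thick, tops z 32. All in mm.
- blank_a: Rough-turned white alabaster blank standing on the bench: round body 41 mm in diameter, 50 mm high; on its top, on the same axis, a round spigot 20 mm in diameter, 45 mm long, to grip it by. Height 95 mm, about 0.13 to 0.27 kg. Origin at the centre of its underside, z up along its axis. It is smaller than the go gap and larger than the no-go gap.
- blank_b: Rough-turned white alabaster blank standing on the bench: round body 60 mm in diameter, 50 mm high; on its top, on the same axis, a round spigot 20 mm in diameter, 45 mm long, to grip it by. Height 95 mm, about 0.36 kg. Origin at the centre of its underside, z up along its axis. Oversize: it does not pass the go gap.
- blank_c: Rough-turned white alabaster blank standing on the bench: round body 26 mm in diameter, 50 mm high; on its top, on the same axis, a round spigot 20 mm in diameter, 45 mm long, to grip it by. Height 95 mm, about 0.1 kg. Origin at the centre of its underside, z up along its axis. Undersize: it would fall through the no-go gap too.
Things that resemble listed ones, but are neither listed nor needed, are in the scene too. What is shaped like the blank_a but blue or green is not meant. What is shaped like the blank_b but purple is not meant.

How it is judged:
By the outcome, as a careful person would: the job done as asked, in the order asked, and still so for the second after the job is handed in, with the robot touching nothing.
It also fails if it takes over 45 s, if anything falls off the work surface, if the arm or the gripper's body presses on something with over 40 N, if the wrist force passes 120 N, or if a joint passes its speed limit or range.

ROBOT

A 6-joint arm with a two-finger parallel gripper is mounted at the origin on the work surface. World frame = base frame: x ahead of the robot, y to its left, z up, the work surface at z = 0. Lengths are in m, angles in degrees, forces in N, time in s.
With the tool pointing down it reaches from about 0.25 to 0.725 m from the base axis. Payload 9.7 kg.
Tool frame: the origin (TCP) lies midway between the tips of the shut fingers; the grasp point (between the pads) lies bot.grasp_offset behind it (bot.grasp_offset is the distance from the TCP to the grasp point, in m); x points along the fingers, y is the direction in which the jaws open and shut, and the axes are right-handed (so a half turn about x gives the same grasp; the last joint's range is limited). The gripper opens to 85 mm and grips with 20 to 120 N. Pads are 22 mm wide; open, the fingers measure 114 mm over their backs; the gripper's body (76 mm by 85 mm) begins 54 mm behind the grasp point. The pads swing forward as they close: fully open they stand 13 mm farther back than shut.
Start: joints at [0, 4.979, 10.078, 95.1, 0, 90], TCP at [0.55, -0, 0.231] pointing down, gripper open.
Joint ranges: [-179.16, 179.16], [-48.56, 103.87], [-65.8, 70.77], [-126.05, 130.52], [-82.76, 87.17], [-180, 180]. Speed limits (degrees/s): [127.2, 127.2, 147.25, 180, 180, 180].

INTERFACE

Orientations are given as [roll, pitch, yaw] about the fixed x, y, z axes, in that order (R = Rz(yaw) Ry(pitch) Rx(roll)).
In Python, from workcell import status, camera, bot gives the robot as it stands.
- The arm moves only by the shell command python3 -m jog 'ROWS' [OPENING] [FORCE]. ROWS is text: rows parted by semicolons, each of 4 numbers parted by spaces: the shift along the tool's x, y, z in mm, then the turn about the tool's x in degrees. A call has exactly 8 rows; each row is the pose to reach, as a shift and turn from the pose commanded when the call began, along the tool's axes at that moment; what a row does not reach only later rows make up. A row lasts 1/8 s, in which the tool goes at most 62.5 mm and 10.7 degrees, less where a joint would pass 70% of its speed; a pose out of reach is approached as far as the arm can. A call with a gripper value outside its range is refused whole. OPENING is the opening, from 0 (shut) to 1 (fully open), set as the call begins (- or left out, the last holds). The fingers move at their own pace and stop on an object; FORCE is the grip in N (left out, the last holds). Time passes only in rows, so rows that repeat a pose let the fingers close, or fill a call up. It gives the time, the measured TCP pose, the force and the opening at its end, in the units of the state.
- status.get_obs(): the state, without advancing time (a new reading comes with each control period).
- camera(name): name is "scene" or "side" or "wrist"; returns a dict with "color" (384x512x3 uint8, red, green, blue), "vfov" (degrees; the focal length in pixels is half the picture's height over the tangent of half this angle, whatever the lens; pixels are square), "cx", "cy" (the principal point, pixels), "rvec" (rotation vector, rad) and "tvec" (3), from world to camera coordinates, as OpenCV has them. Camera axes: x right, y down, z forward; pixel columns grow to the right and rows downward; lengths in m; the calibration is good to about 2 mm. A picture is of the moment at which its call begins. There is no depth.
- bot.job_done(): hands the job in, once; it reports no verdict.
The state is a dict: "time": time; "q": joint angles; "qd": joint speeds; "joint_efforts": joint torques, N m; "ee_pos": TCP position; "tcp_rot": TCP orientation; "wrist_force": force on the tool from outside, world axes, zero at the start; "torque": the same for the moment, N m; "opening": finger opening in m.
Only numpy, scipy, OpenCV 4.12 (cv2) and the standard library are available. Lean on these libraries where they do the work, as an engineer would, in place of code of your own. Each camera call takes 0.05 s, during which the arm holds its last target. There are 200 camera calls.

## Working session

There is one attempt and no reset: what is moved stays moved. The work goes in short steps, Python scripts to look and compute and a shell command to move; the robot and the scene stay as the last step left them, time stands still between calls to the robot, and variables do not carry over. Pictures are saved under pics/ and viewed, about 8 in all and at most 12, crops included, and the job is handed in when it is done.

```bash
mkdir -p pics; ls; python3 - <<'E'
from workcell import status,camera,bot
import cv2,numpy as np
for n in ["scene","side"]:
    c=camera(n); cv2.imwrite(f"pics/{n}0.png",c["color"][:,:,::-1]); print(n,c["vfov"],c["cx"],c["cy"],c["rvec"],c["tvec"])
print(status.get_obs(),bot.grasp_offset)
E
```

```text
pics
scene 45.34233451150784 259.6208598728741 189.71833136252394 [ 2.37832072  0.54790294 -0.18288462] [-0.48133205 -0.15221292  1.07233124]
side 44.8074508998239 262.3658296392624 185.97319164198507 [ 2.40716797 -0.15657754  0.07730593] [-0.491838    0.07514348  0.89458092]
{'time': 0.1, 'q': array([4.42340083e-04, 5.00737597e+00, 1.00390016e+01, 9.51004394e+01,
       1.41233687e-03, 9.00005286e+01]), 'qd': array([-0.03720523, -0.14161523,  0.11725272,  0.04513685, -0.02135289,
       -0.0214223 ]), 'joint_efforts': array([ 5.47294949e-04, -5.21561801e+01,  4.65652657e+01,  1.59993977e-02,
       -1.19309320e-06, -5.24902489e-06]), 'ee_pos': array([5.49787002e-01, 1.12697452e-05, 2.30659537e-01]), 'tcp_rot': array([-91.17524579,  89.93117167, 178.82466712]), 'wrist_force': array([ 0.33951763, -0.40866575, -0.79991401]), 'torque': array([-0.01865619, -0.03230363,  0.02251436]), 'opening': 0.08548700377339165} 0.0187
```

View pics/scene0.png

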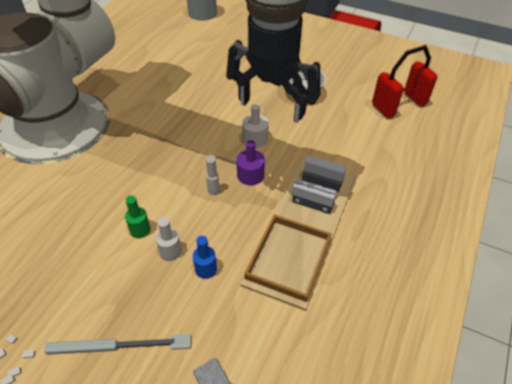

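View pics/side0.png

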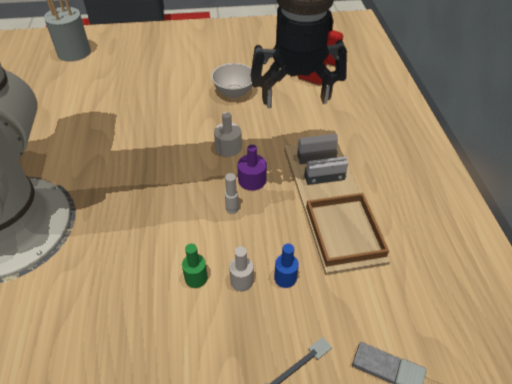

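The scene view shows white blanks a at about (168,240), b at (256,128) and c at (212,175), the tray at about (290,258) and the gauge at about (318,185). In the side view, a is at (241,270), between the green and blue decoys. Next I'll measure with masks and check them on enlarged crops.

```bash
cat > h.py <<'E'
import cv2,numpy as np
from workcell import status,camera,bot
class Cam:
    def __init__(s,n):
        c=camera(n); s.im=np.ascontiguousarray(c["color"][:,:,::-1]); f=192/np.tan(np.radians(c["vfov"]/2))
        s.K=np.array([[f,0,c["cx"]],[0,f,c["cy"]],[0,0,1.]]); s.r=np.array(c["rvec"],float); s.t=np.array(c["tvec"],float)
        s.R=cv2.Rodrigues(s.r)[0]; s.P=s.K@np.c_[s.R,s.t]; s.o=-s.R.T@s.t
    def on(s,px,z):
        px=np.atleast_2d(np.float64(px)); d=np.c_[px,np.ones(len(px))]@np.linalg.inv(s.K).T@s.R
        return s.o+d*((z-s.o[2])/d[:,2])[:,None]
    def px(s,X): return cv2.projectPoints(np.float64(X).reshape(-1,3),s.r,s.t,s.K,None)[0][:,0]
def tri(a,pa,b,pb):
    X=cv2.triangulatePoints(a.P,b.P,np.float64(pa).reshape(2,1),np.float64(pb).reshape(2,1))[:,0]; return X[:3]/X[3]
E
python3 - <<'E'
from h import *
S,D=Cam("scene"),Cam("side")
out=[]
for c,win,tw,gw in [(S,(140,205,45,70),(235,205,110,110),(285,145,70,75)),(D,(222,235,40,65),(295,185,100,90),(285,125,75,65))]:
    hsv=cv2.cvtColor(c.im,cv2.COLOR_BGR2HSV)
    x,y,w,h=win; m=cv2.inRange(hsv[y:y+h,x:x+w],(0,0,60),(180,60,255))
    cs=max(cv2.findContours(m,0,1)[0],key=cv2.contourArea)+[x,y]; bx=cv2.boundingRect(cs); print("a",bx)
    m=np.zeros(c.im.shape[:2],np.uint8); cv2.drawContours(m,[cs],-1,255,-1)
    for r in range(bx[1],bx[1]+bx[3],3):
        q=np.flatnonzero(m[r]); print(r,q.min(),q.max(),end=' | ')
    print()
    x,y,w,h=tw; m=cv2.inRange(hsv[y:y+h,x:x+w],(0,80,0),(20,255,150))
    p=np.argwhere(m)[:,::-1]+[x,y]; hull=cv2.convexHull(p.astype(np.int32)); ap=cv2.approxPolyDP(hull,6,True)[:,0]
    print("tray",ap.tolist()); W=c.on(ap,.032); print(W.round(4).tolist())
    v=c.im.copy(); cv2.polylines(v,[ap.reshape(-1,1,2)],True,(0,255,0),1)
    cv2.drawContours(v,[cs],-1,(0,0,255),1)
    for x,y,w,h in ((win),(gw)): out.append(cv2.resize(c.im[y:y+h,x:x+w],(400,300),interpolation=cv2.INTER_CUBIC) if w>60 else cv2.resize(v[y:y+h,x:x+w],(400,300)))
cv2.imwrite("pics/m1.png",np.vstack([np.hstack(out[:2]),np.hstack(out[2:])]))
E
```

```text
a (156, 217, 25, 43)
217 162 165 | 220 158 168 | 223 157 168 | 226 159 168 | 229 160 173 | 232 158 175 | 235 156 177 | 238 156 178 | 241 156 178 | 244 158 179 | 247 159 180 | 250 159 180 | 253 160 180 | 256 161 178 | 259 165 173 | 
tray [[336, 206], [306, 309], [241, 285], [274, 216], [301, 205]]
[[0.6792, 0.036, 0.032], [0.7071, -0.1883, 0.032], [0.5927, -0.1959, 0.032], [0.5822, -0.0389, 0.032], [0.6178, 0.0084, 0.032]]
a (229, 246, 24, 45)
246 239 241 | 249 235 245 | 252 235 246 | 255 235 245 | 258 234 246 | 261 231 251 | 264 230 252 | 267 230 252 | 270 230 252 | 273 230 252 | 276 230 252 | 279 231 252 | 282 231 252 | 285 232 251 | 288 234 248 | 
tray [[388, 263], [298, 274], [296, 185], [362, 194]]
[[0.6904, -0.1943, 0.032], [0.5307, -0.1961, 0.032], [0.5645, 0.0054, 0.032], [0.6892, -0.0341, 0.032]]
```

View pics/m1.png

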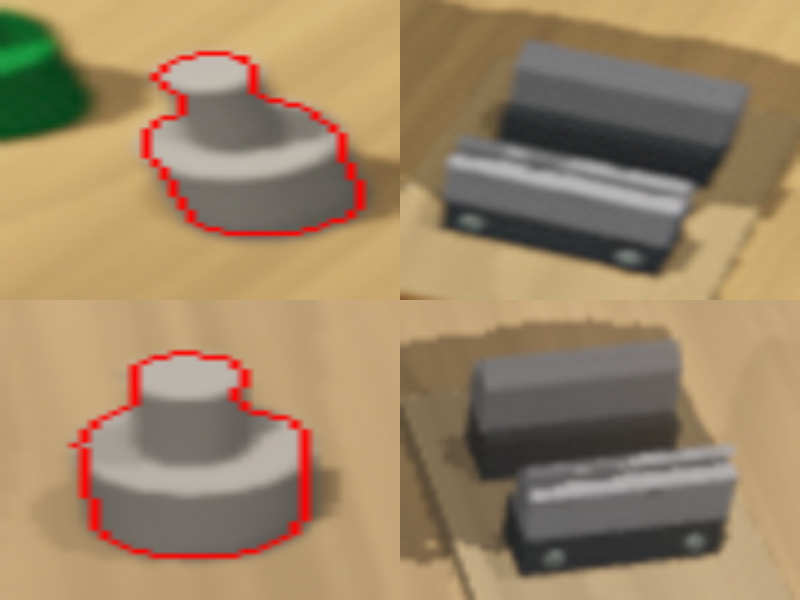

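The crops show the contour of a is clean, with the spigot top centre at scene (163.4,222) and side (240.7,251.5). The gauge jaws are visible but partly in shadow. The tray mask leaked, so I'll tighten it and triangulate.

```bash
python3 - <<'E'
from h import *
S,D=Cam("scene"),Cam("side")
print("a top",tri(S,(163.4,222),D,(240.7,251.5)).round(4), "S z.095",S.on((163.4,222),.095).round(4),D.on((240.7,251.5),.095).round(4))
print(S.o,D.o)
for c,tw,p0 in [(S,(235,210,100,98),[(277,216),(330,236),(306,303),(245,281)]),(D,(300,188,95,80),[(306,202),(369,195),(386,253),(325,263)])]:
    hsv=cv2.cvtColor(c.im,cv2.COLOR_BGR2HSV); x,y,w,h=tw
    m=cv2.inRange(hsv[y:y+h,x:x+w],(0,100,0),(16,255,170))
    n,l,st,_=cv2.connectedComponentsWithStats(m); k=1+np.argmax(st[1:,4]); print(st[k])
    p=np.argwhere(l==k)[:,::-1]+[x,y]; ap=cv2.approxPolyDP(cv2.convexHull(p.astype(np.int32)),5,True)[:,0]
    for q in (ap,p0):
        W=c.on(q,.032); print(np.array(q).tolist(),W[:,:2].round(4).tolist(),W[:,:2].mean(0),np.linalg.norm(W-np.roll(W,-1,0),axis=1).round(3))
E
```

```text
a top [ 0.4357 -0.1766  0.0906] S z.095 [[ 0.4377 -0.1781  0.095 ]] [[ 0.4356 -0.1805  0.095 ]]
[ 0.77648687 -0.53018838  0.72160379] [ 0.40569921 -0.60101975  0.72250231]
[  10    5   86   86 1223]
[[330, 234], [306, 300], [245, 277], [274, 215]] [[0.6913, -0.0312], [0.7011, -0.1734], [0.5919, -0.1793], [0.5812, -0.0368]] [ 0.64138495 -0.10518053] [0.143 0.109 0.143 0.11 ]
[[277, 216], [330, 236], [306, 303], [245, 281]] [[0.5872, -0.0364], [0.6929, -0.0354], [0.7031, -0.1784], [0.5953, -0.1862]] [ 0.64464471 -0.10909895] [0.106 0.143 0.108 0.15 ]
[   6    5   83   74 1619]
[[387, 255], [326, 266], [307, 201], [363, 193]] [[0.6938, -0.1781], [0.5817, -0.1866], [0.5781, -0.0383], [0.6919, -0.0318]] [ 0.63636386 -0.10870467] [0.112 0.148 0.114 0.146]
[[306, 202], [369, 195], [386, 253], [325, 263]] [[0.5757, -0.0406], [0.7022, -0.0383], [0.6933, -0.1738], [0.5813, -0.1804]] [ 0.63812778 -0.10828428] [0.127 0.136 0.112 0.14 ]
```

```bash
python3 - <<'E'
from h import *
from scipy.spatial.transform import Rotation as Ro
o=status.get_obs(); print(Ro.from_euler('xyz',o["tcp_rot"],degrees=True).as_matrix().round(3))
S,D,W=Cam("scene"),Cam("side"),Cam("wrist")
for n,ps,pd in (("green",(131,201),(192.5,249)),("blue",(203,241),(287.5,249)),("c",(210.5,158),(231,178))): print(n,tri(S,ps,D,pd).round(3))
print(W.o,W.R[2])
v=W.im.copy()
def box(x0,x1,y0,y1,z):
    c,s=np.cos(np.radians(3.5)),np.sin(np.radians(3.5)); p=np.array([[x0,y0],[x1,y0],[x1,y1],[x0,y1]])
    q=p@np.array([[c,s],[-s,c]])+[.635,-.022]; return np.c_[q,np.full(4,z)]
for b in (box(-.04,.04,.05,.06,.072) if 0 else box(-.04,.04,.040,.130,.072),box(-.04,.04,.05,.12,.072),box(-.0575,.0575,-.155,-.015,.032)):
    cv2.polylines(v,[np.int32(W.px(b)).reshape(-1,1,2)],True,(0,255,0),1)
cv2.imwrite("pics/w0.png",v)
E
```

```text
[[-0.  1. -0.]
 [ 0. -0. -1.]
 [-1. -0. -0.]]
green [ 0.359 -0.162  0.09 ]
blue [ 0.513 -0.177  0.084]
c [ 0.434 -0.013  0.094]
[0.55026972 0.06302526 0.37386817] [ 0.00110851 -0.25721435 -0.96635374]
```

View pics/w0.png

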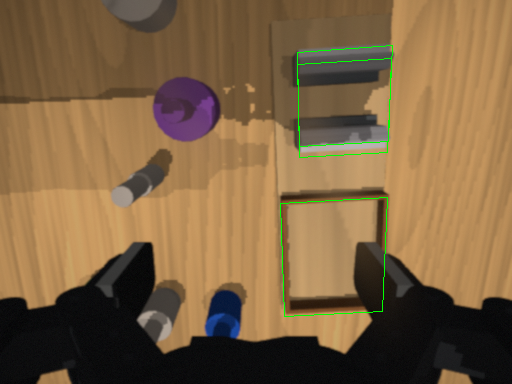

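The wrist view shows the projected board outline matching the tray corners, (281,205) to (387,312), within about 3 px. The gauge is around (343,100). Blanks c (140,185) and a (160,312) are also visible. Moving above a now.

```bash
python3 -m jog '10 -16 25 0;20 -32 50 0;30 -48 75 0;40 -65 100 0;50 -81 125 0;60 -97 150 0;70 -114 178 0;70 -114 178 0' 0.6 40; python3 - <<'E'
from h import *
S,D,W=Cam("scene"),Cam("side"),Cam("wrist")
v=W.im.copy()
for p in W.px([[.436,-.178,.095],[.436,-.178,.05]]): cv2.circle(v,tuple(np.int32(p)),3,(0,0,255),1)
cv2.imwrite("pics/w1.png",v)
print(W.o,W.px([.436,-.178,.095]))
# board from here-or-scene cams unobstructed
E
```

```text
time: 1.45
ee_pos: [0.4348, -0.1792, 0.1607]
tcp_rot: [-100.2, 89.9, 169.6]
wrist_force: [0.0, 0.2, 0.2]
opening: 0.0511
[ 0.43631666 -0.11504685  0.30418618] [[253.13256731 203.00895993]]
```

View pics/w1.png

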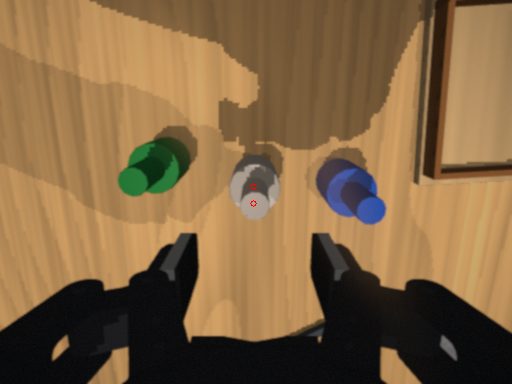

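Spigot a's top is seen at (255,206) against a predicted (253,203), about 1 mm off, and the decoys are clear of the finger paths. Descending and gripping.

```bash
python3 -m jog '18 1 0 0;36 2 1 0;54 2 1 0;70 2 1 0;84 2 1 0;94 2 1 0;100 2 1 0;100 2 1 0' 0.6 40; python3 -m jog '0 0 0 0;0 0 0 0;0 0 0 0;0 0 0 0;0 0 0 0;0 0 0 0;0 0 0 0;0 0 0 0' 0 40; python3 -m jog '-5 0 0 0;-12 0 0 0;-25 0 0 0;-45 0 0 0;-65 0 0 0;-85 0 0 0;-100 0 0 0;-100 0 0 0' - 40;  python3 - <<'E'
from h import *
v=np.hstack([cv2.resize(Cam("side").im[170:330,140:340],(400,320)),cv2.resize(Cam("wrist").im,(400,320))]);cv2.imwrite("pics/g1.png",v)
E
```

```text
time: 2.6
ee_pos: [0.4379, -0.179, 0.0611]
tcp_rot: [-110.4, 90.0, 159.6]
wrist_force: [0.2, -0.3, -0.3]
opening: 0.0514
time: 3.6
ee_pos: [0.4382, -0.1791, 0.0617]
tcp_rot: [67.0, 90.0, -23.0]
wrist_force: [-0.1, 0.0, 4.3]
opening: 0.0187
time: 4.6
ee_pos: [0.4386, -0.1792, 0.1625]
tcp_rot: [67.5, 89.9, -22.5]
wrist_force: [-0.1, 0.0, -2.7]
opening: 0.0191
```

View pics/g1.png

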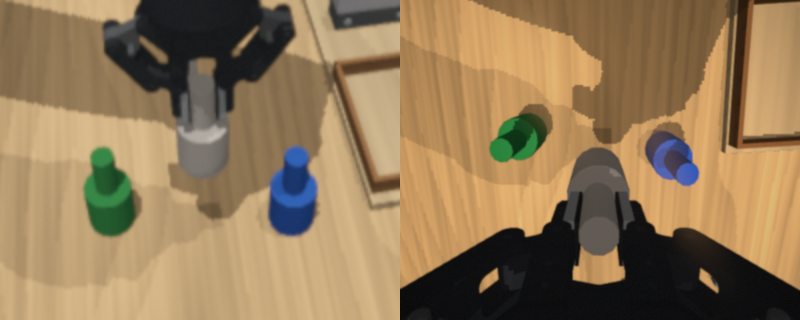

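The blank is held (opening 19 mm) and hangs upright between the pads. The force change is about 3 N, which fits its weight. The decoys stand untouched. Moving near the gauge and measuring it from two wrist positions.

```bash
python3 -m jog '-40 10 -10 0;-65 35 -35 0;-78 65 -62 0;-78 100 -95 0;-78 135 -128 0;-78 165 -156 0;-78 192 -179 0;-78 192 -179 0' - 60;  python3 - <<'E'
from h import *
W=Cam("wrist"); cv2.imwrite("pics/w2.png",W.im)
np.savez("w2.npz",K=W.K,r=W.r,t=W.t)
S,D=Cam("scene"),Cam("side"); cv2.imwrite("pics/s2.png",np.hstack([cv2.resize(S.im[140:220,270:370],(400,320)),cv2.resize(D.im[115:195,270:370],(400,320))]))
E
python3 -m jog '-2 0 -3 0;-5 0 -10 0;-8 0 -20 0;-10 0 -30 0;-10 0 -40 0;-10 0 -45 0;-10 0 -50 0;-10 0 -50 0'
python3 - <<'E'
from h import *
W=Cam("wrist"); cv2.imwrite("pics/w3.png",W.im)
np.savez("w3.npz",K=W.K,r=W.r,t=W.t)
a=cv2.imread("pics/w2.png"); cv2.imwrite("pics/w23.png",np.hstack([a[:,80:440],W.im[:,80:440]]))
E
```

```text
time: 5.7
ee_pos: [0.6309, 0.0017, 0.2366]
tcp_rot: [-93.7, 89.8, 176.4]
wrist_force: [-0.6, -0.9, -3.1]
opening: 0.0184
time: 6.85
ee_pos: [0.63, 0.0503, 0.2491]
tcp_rot: [-80.2, 90.0, -170.2]
wrist_force: [-0.7, 0.5, -3.2]
opening: 0.0185
```

View pics/w23.png

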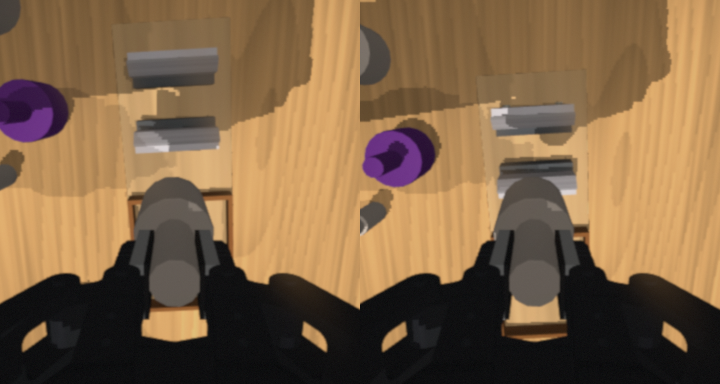

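The wrist views show both jaws, far at about y≈65 and near at y≈135 in the left view. The blank hangs below and the tray lies behind it. Next is an enlarged crop with the predicted lip outline, for precise corner pixels.

```bash
python3 - <<'E'
import cv2,numpy as np
out=[]
for n,(x,y) in (("w2",(195,35)),("w3",(195,90))):
    d=np.load(n+".npz"); v=cv2.imread(f"pics/{n}.png"); k=4
    c=cv2.resize(v[y:y+125,x:x+100],None,fx=k,fy=k,interpolation=cv2.INTER_CUBIC)
    a=np.radians(3.5); R=np.array([[np.cos(a),np.sin(a)],[-np.sin(a),np.cos(a)]])
    for h,z in ((.045,.072),(.035,.072),(.025,.062)):
        q=np.array([[-.04,-h],[.04,-h],[.04,h],[-.04,h]])@R+[.6296,.0627]
        p=cv2.projectPoints(np.c_[q,np.full(4,z)],d["r"],d["t"],d["K"],None)[0][:,0]; 
        if h==.045: print(n,p.round(1).tolist())
        cv2.polylines(c,[np.int32((p-[x,y]+.5)*k).reshape(-1,1,2)],True,(0,255,0) if h>.04 else (0,0,255),1)
    out.append(c)
cv2.imwrite("pics/z.png",np.hstack(out))
E
```

```text
w2 [[212.6, 158.7], [298.5, 153.6], [295.8, 49.4], [203.1, 55.4]]
w3 [[216.1, 204.6], [295.6, 199.9], [292.7, 107.4], [207.3, 112.9]]
```

View pics/z.png

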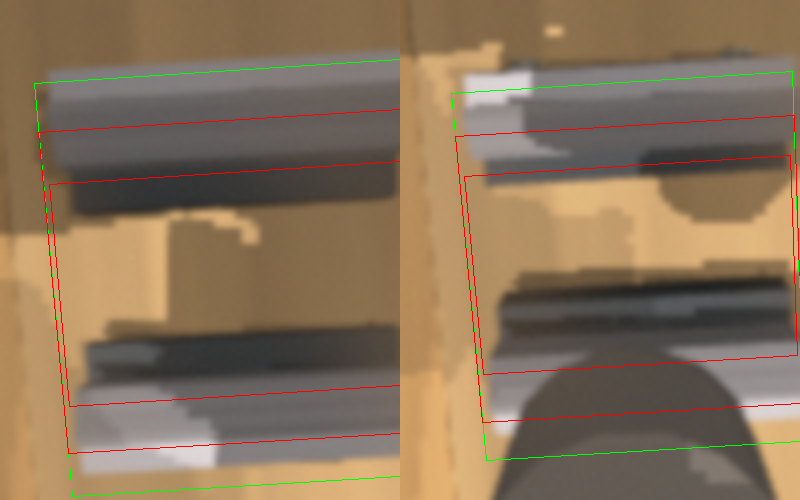

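The real lips sit about 3 px right of and 4–6 px above my prediction. I'll triangulate those corners, and also find the gauge in the scene and side views.

```bash
python3 - <<'E'
from h import *
class L(Cam):
    def __init__(s,n):
        d=np.load(n); s.K,s.r,s.t=d["K"],d["r"],d["t"]; s.R=cv2.Rodrigues(s.r)[0]; s.P=s.K@np.c_[s.R,s.t]; s.o=-s.R.T@s.t
A,B=L("w2.npz"),L("w3.npz"); print(A.o,B.o)
pts=dict(farL=((206.5,52.5),(210.25,107.5)),nearL=((215,152.5),(217.5,198.25)),farR=((298,47.8),(293.25,103.25)))
for k,(a,b) in pts.items(): print(k,tri(A,a,B,b).round(4),A.on(a,.072).round(4),B.on(b,.072).round(4))
S,D=Cam("scene"),Cam("side")
# predicted gauge overlays with centre (.632,.067)
out=[]
for c,(x,y) in ((S,(270,140)),(D,(270,115))):
    v=cv2.resize(c.im[y:y+80,x:x+100],(400,320),interpolation=cv2.INTER_CUBIC); a=np.radians(3.5); R=np.array([[np.cos(a),np.sin(a)],[-np.sin(a),np.cos(a)]])
    q=np.array([[-.04,-.045],[.04,-.045],[.04,.045],[-.04,.045]])@R+[.632,.067]
    p=c.px(np.c_[q,np.full(4,.072)]); cv2.polylines(v,[np.int32((p-[x,y]+.5)*4).reshape(-1,1,2)],True,(0,255,0),1); print(p.round(1).tolist()); out.append(v)
cv2.imwrite("pics/s3.png",np.hstack(out))
E
```

```text
[0.63152915 0.06470596 0.37934011] [0.63025711 0.11330625 0.39184238]
farL [0.5876 0.1099 0.0548] [[0.59   0.1075 0.072 ]] [[0.5898 0.11   0.072 ]]
nearL [0.5937 0.0202 0.0654] [[0.5948 0.0211 0.072 ]] [[0.594 0.022 0.072]]
farR [0.6698 0.1138 0.0559] [[0.6686 0.1113 0.072 ]] [[0.6671 0.1138 0.072 ]]
[[293.8, 183.3], [334.6, 196.0], [347.3, 163.6], [308.6, 152.4]]
[[311.3, 164.6], [350.2, 159.3], [336.7, 129.7], [299.9, 134.3]]
```

View pics/s3.png

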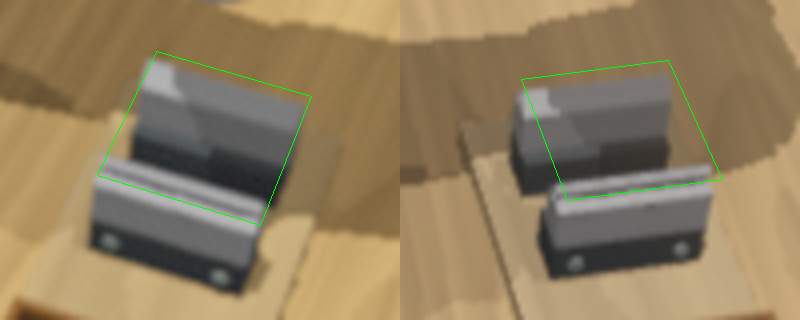

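```bash
cat > fit.py <<'E'
from h import *
from scipy.optimize import least_squares
class L(Cam):
    def __init__(s,n):
        d=np.load(n); s.K,s.r,s.t=d["K"],d["r"],d["t"]
A,B,S,D=L("w2.npz"),L("w3.npz"),Cam("scene"),Cam("side")
# order nearL nearR farR farL
obs=[(A,[(215,152.5),(299,149),(298,47.8),(206.5,52.5)]),(B,[(217.5,198.25),None,(293.25,103.25),(210.25,107.5)]),
(S,[(292.5,184.5),(335,196.5),(345,165.75),(305.75,154.5)]),(D,[(308.5,166.5),(347,162),(337,133.25),(299.5,137.75)])]
q=np.array([[-.04,-.045],[.04,-.045],[.04,.045],[-.04,.045]])
def res(p,sel,z=None):
    c,s=np.cos(p[2]),np.sin(p[2]); X=np.c_[q@np.array([[c,s],[-s,c]])+p[:2],np.full(4,p[3] if z is None else z)]; r=[]
    for i in sel:
        cam,o=obs[i]; u=cam.px(X); r+=[u[k]-o[k] for k in range(4) if o[k] is not None]
    return np.ravel(r)
for sel in ((0,1,2,3),(0,1),(2,3),(0,),(1,),(2,),(3,)):
    for z in (None,.072):
        f=least_squares(res,[.63,.065,.06,.072],args=(sel,z)); print(sel,z,f.x[:2].round(4),np.degrees(f.x[2]).round(2),f.x[3].round(4),"rms px",np.sqrt(np.mean(f.fun**2)).round(2))
E
python3 fit.py
```

```text
(0, 1, 2, 3) None [0.6309 0.0665] 2.88 0.065 rms px 1.03
(0, 1, 2, 3) 0.072 [0.6309 0.0659] 2.78 0.072 rms px 1.77
(0, 1) None [0.6312 0.0664] 2.86 0.0625 rms px 0.54
(0, 1) 0.072 [0.6313 0.0665] 2.79 0.072 rms px 1.5
(2, 3) None [0.6295 0.0681] 3.3 0.0643 rms px 1.11
(2, 3) 0.072 [0.6292 0.0613] 3.29 0.072 rms px 1.36
(0,) None [0.6315 0.0661] 2.8 0.0626 rms px 0.44
(0,) 0.072 [0.6315 0.0658] 2.8 0.072 rms px 1.51
(1,) None [0.6307 0.0668] 2.94 0.0635 rms px 0.21
(1,) 0.072 [0.631  0.0675] 2.92 0.072 rms px 1.1
(2,) None [0.6287 0.0703] 5.46 0.063 rms px 0.78
(2,) 0.072 [0.6307 0.0621] 5.47 0.072 rms px 0.82
(3,) None [0.6348 0.082 ] 0.75 0.0492 rms px 0.58
(3,) 0.072 [0.6271 0.0592] 0.7 0.072 rms px 0.83
```

All four views, with height left free, agree on a gauge centre of about (0.631, 0.0665) and yaw of about 3°. The lip height comes out 6–7 mm below the stated 72 mm, probably from blurred edges. The wrist views bracket the gauge symmetrically, so y is insensitive to that. Lowering the blank to just above the lips, then checking.

```bash
python3 -m jog '5 0 -8 0;20 0 -16 0;38 1 -16 0;56 1 -16 0;74 1 -16 0;88 1 -16 0;97 1 -16 0;97 1 -16 0'
python3 - <<'E'
from h import *
S,D=Cam("scene"),Cam("side")
cv2.imwrite("pics/s4.png",np.hstack([cv2.resize(S.im[120:220,265:365],(400,400),interpolation=2),cv2.resize(D.im[95:195,270:370],(400,400),interpolation=2)]))
E
```

```text
time: 8.1
ee_pos: [0.6307, 0.0661, 0.1516]
tcp_rot: [-84.1, 89.9, -174.1]
wrist_force: [-0.2, -0.1, -2.6]
opening: 0.0183
```

View pics/s4.png

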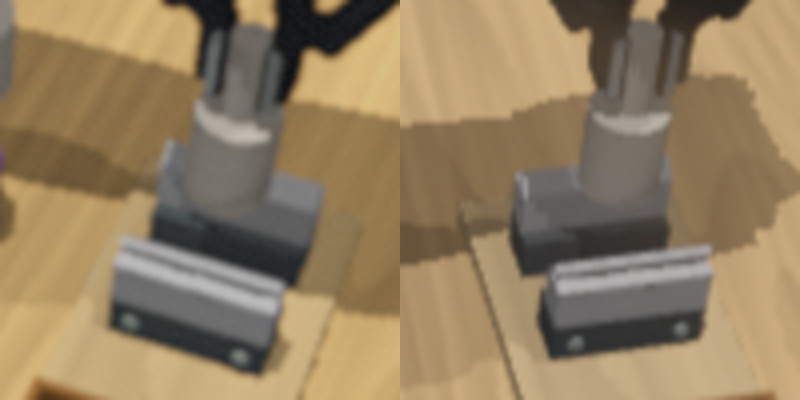

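The blank hangs upright above the gauge, centred in x between the jaw ends. Its bottom is at about z = 0.09 in both views. Lowering slowly through the lips while watching the force.

```bash
python3 -m jog '5 0 0 0;10 0 0 0;16 0 0 0;22 0 0 0;28 0 0 0;34 0 0 0;38 0 0 0;38 0 0 0'; python3 -c "
from workcell import status;o=status.get_obs();print(o['torque'],o['wrist_force'])"
```

```text
time: 9.2
ee_pos: [0.6308, 0.066, 0.1139]
tcp_rot: [-80.3, 90.0, -170.3]
wrist_force: [0.6, -0.1, -2.5]
opening: 0.0186
[-0.00312233  0.04317715 -0.01770143] [ 0.59285354 -0.12479655 -2.52290548]
```

No side force, and the body is inside the go gap. Continuing slowly to the step.

```bash
python3 -m jog '2 0 0 0;4 0 0 0;6 0 0 0;8 0 0 0;10 0 0 0;11 0 0 0;12 0 0 0;12 0 0 0'; python3 -m jog '0.5 0 0 0;1 0 0 0;1.5 0 0 0;2 0 0 0;2.5 0 0 0;3 0 0 0;3 0 0 0;3 0 0 0'
```

```text
time: 10.2
ee_pos: [0.631, 0.066, 0.1022]
tcp_rot: [-80.9, 90.0, -170.9]
wrist_force: [0.7, 0.6, -2.6]
opening: 0.0188
time: 11.2
ee_pos: [0.631, 0.066, 0.0993]
tcp_rot: [126.7, 90.0, 36.7]
wrist_force: [1.0, -0.3, -2.5]
opening: 0.0187
```

```bash
python3 -m jog '0.3 0 0 0;0.6 0 0 0;0.9 0 0 0;1.2 0 0 0;1.5 0 0 0;1.5 0 0 0;1.5 0 0 0;1.5 0 0 0'
```

```text
time: 12.2
ee_pos: [0.6312, 0.0661, 0.0987]
tcp_rot: [103.0, 89.9, 13.0]
wrist_force: [-2.1, -0.3, 6.2]
opening: 0.0184
```

The upward force jumped by 8.7 N at TCP z = 0.0987. That puts the blank's underside at 0.037, exactly the step height, so it has stopped on the no-go jaws. Lifting out and carrying it over the tray.

```bash
python3 -m jog '-4 0 0 0;-12 0 0 0;-25 0 0 0;-40 0 0 0;-55 0 0 0;-68 0 0 0;-76 0 0 0;-76 0 0 0'; python3 -m jog '0 1 8 0;0 2 25 0;0 4 50 0;0 5 80 0;0 7 115 0;0 8 145 0;0 9 170 0;0 9 170 0'; python3 -m jog '12 0 0 0;25 0 0 0;40 0 0 0;55 0 0 0;68 0 0 0;78 0 0 0;84 0 0 0;84 0 0 0'
```

```text
time: 13.2
ee_pos: [0.6313, 0.066, 0.1744]
tcp_rot: [95.3, 89.9, 5.3]
wrist_force: [-0.4, 0.6, -2.2]
opening: 0.0188
time: 14.2
ee_pos: [0.6395, -0.1068, 0.1732]
tcp_rot: [-73.6, 89.9, -163.8]
wrist_force: [-0.8, -0.6, -1.9]
opening: 0.0186
time: 15.2
ee_pos: [0.6399, -0.104, 0.0894]
tcp_rot: [-101.1, 90.0, 168.9]
wrist_force: [0.4, -0.3, -2.3]
opening: 0.0183
```

Underside is at about 0.028, still 16 mm above the tray floor. I'll check before setting it down.

```bash
python3 - <<'E'
from h import *
S,D=Cam("scene"),Cam("side")
cv2.imwrite("pics/s5.png",np.hstack([cv2.resize(S.im[180:320,230:370],(400,400),interpolation=2),cv2.resize(D.im[150:290,270:410],(400,400),interpolation=2)]))
E
python3 -m jog '3 0 0 0;6 0 0 0;9 0 0 0;11 0 0 0;12 0 0 0;13 0 0 0;13 0 0 0;13 0 0 0'
```

```text
time: 16.3
ee_pos: [0.64, -0.104, 0.0769]
tcp_rot: [77.4, 90.0, -12.6]
wrist_force: [0.1, -0.7, -2.3]
opening: 0.0184
```

View pics/s5.png

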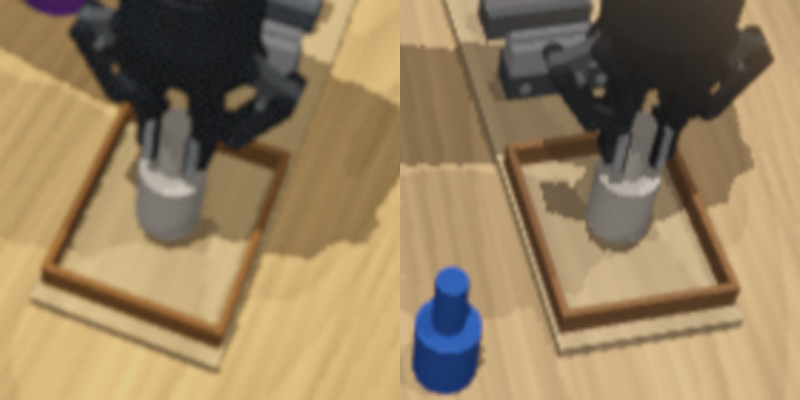

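The blank is upright over the middle of the tray, at about (170,200) and (620,205), and clear of all the walls. Lowering to contact.

```bash
python3 -m jog '0.5 0 0 0;1 0 0 0;1.5 0 0 0;2 0 0 0;2.5 0 0 0;3 0 0 0;3 0 0 0;3 0 0 0'; python3 -m jog '0.2 0 0 0;0.4 0 0 0;0.6 0 0 0;0.8 0 0 0;0.8 0 0 0;0.8 0 0 0;0.8 0 0 0;0.8 0 0 0'
```

```text
time: 17.3
ee_pos: [0.64, -0.104, 0.0739]
tcp_rot: [86.6, 90.0, -3.4]
wrist_force: [-1.0, -0.1, -0.5]
opening: 0.0187
time: 18.3
ee_pos: [0.6401, -0.104, 0.0738]
tcp_rot: [78.8, 90.0, -11.2]
wrist_force: [-3.7, 0.8, 7.3]
opening: 0.0182
```

It is on the floor (z ≈ 0.012, force +9 N). Releasing to a partial opening and lifting straight up.

```bash
python3 -m jog '-0.5 0 0 0;-0.5 0 0 0;-0.5 0 0 0;-0.5 0 0 0;-0.5 0 0 0;-0.5 0 0 0;-0.5 0 0 0;-0.5 0 0 0' 0.6 20; python3 -m jog '-5 0 0 0;-15 0 0 0;-30 0 0 0;-50 0 0 0;-70 0 0 0;-90 0 0 0;-105 0 0 0;-110 0 0 0'; python3 - <<'E'
from h import *
S,D=Cam("scene"),Cam("side")
cv2.imwrite("pics/s6.png",np.hstack([cv2.resize(S.im[90:320,110:370],(400,354),interpolation=2),cv2.resize(D.im[90:320,150:410],(400,354),interpolation=2)]))
E
```

```text
time: 19.3
ee_pos: [0.64, -0.104, 0.0735]
tcp_rot: [73.7, 90.0, -16.3]
wrist_force: [0.1, 0.2, 0.5]
opening: 0.0511
time: 20.3
ee_pos: [0.6404, -0.1041, 0.1851]
tcp_rot: [80.5, 89.9, -9.5]
wrist_force: [0.2, 0.5, -0.4]
opening: 0.0515
```

View pics/s6.png

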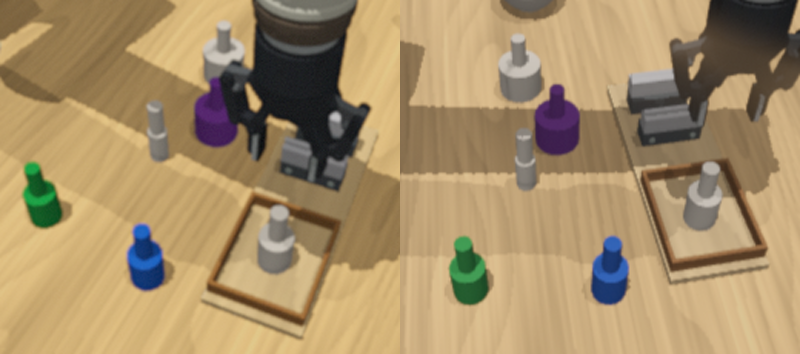

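Blank a stands upright alone in the tray, at (277,240) and (704,197). Blanks b, c and the decoys all stand where they were, and the gripper is clear.

```bash
python3 -c "
from workcell import bot;print(bot.job_done())"
```

```text
the job is handed in; nothing more can be done
None
```

I gauged blank_a, stood it upright in the tray and handed the job in at about 20 s of the 45 s allowed. I gripped it by the spigot and lowered it through the go jaws. It stopped with its underside at z ≈ 0.037 m, the no-go step height, with about 9 N of contact force. I then lifted it out, set it down on the tray floor until it made contact, and released it.

- **Last check:** the final pictures show it upright and clear of the tray walls. Blanks b and c stand where they were, the decoys are in place, and the gripper is clear.
- **What disagreed:** the lip height measured from the images was about 6–7 mm below the stated 72 mm, and heights of blank and decoy tops from the scene and side cameras came out 4–11 mm low. At the stated height, those two cameras also put the gauge's y about 5 mm from the wrist views. I used the wrist-view position. The descent met no noticeable side force, and contact came at the expected height.
- **Not checked by picture:** the stop on the step rests on the force and height readings alone.

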